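# Open the keyhole shutter, work the key in and hold the money box unlocked

## Task

Unlock the coffee-money box for a colleague who will lift its lid: turn the red knob on the lid clockwise until it clicks over and its shutter is swung off the keyhole, then take the yellow-headed key from its wooden stand and push it all the way into the keyhole, rocking it to and fro a little where it needs that to get past the sticky wafer and pins. Then turn the key clockwise a quarter turn and hold it there against its return spring: finish still gripping the key, turned and fully in. Leave the mug, spice jar, tin and jigger where they stand.

Things in the scene. Friction and masses are not known exactly. Their poses are not given: they have to be found in the camera images.
- money_box: Blue steel money box with grey lid, bolted down, 170 (x) x 200 (y) x 75 high; start yaw varies. Origin at the centre of its underside, front (-x) towards the robot at yaw 0, z up. On the lid (top face 75 above the origin, plate 8 thick): red knob at x +30, y +45 and brass-framed keyhole at x +30, y -45. A bolt on the front face draws back to +y as the lock turns.
- keyhole (a point): Centre of the keyhole at the lid's top face; axes as the box. It is a slot through the lid, 9.2 wide along x, 21.6 long along y, chamfered 2.5 at the mouth, so the key's bit can rock in it by about 0.2 rad. Inside, on the same axis: a gate wafer, then the plug, whose slot lies along y at rest. The key can turn freely only when its collar is within about 3 of the lid.
- lock_pins (a point): 20 below the keyhole on its axis. With the collar about 20 above the lid the bit meets a sticky gate wafer: a 6.2 slot left askew by up to 0.24 rad either way (differs each time). Askew to it the key jams (60 N); at the right angle under 5 N takes it through by 17; the wafer then turns with the key (0.25 N m): straighten it for the plug. From 14 to 6 two sprung ball pins resist with 2 to 8 N each.
- knob_grip (a point): On the red knob's axis, 22.5 above the lid, where to grip. Axes turn with the knob: the grip is a bar 12 thick (own x), 44 long (own y), from 8.5 to 34.5 above the lid. A flat steel shutter arm, 16 wide, top 4.5 above the lid, runs from it along own -y to a 34 diameter disc, 90 from the axis, that covers the keyhole at the start.
- shutter_knob (a joint): Angle of the knob and shutter: 0 closed (shutter over the keyhole), grows clockwise seen from above to about 1.23 at its stop. An over-centre detent pulls it back to 0 below 0.6 rad and on to the stop beyond; it resists with up to 0.08 N m.
- plug (a joint): Angle of the lock's plug below the lid: 0 at rest, grows as the key turns clockwise seen from above, stop at 1.6. A return spring (0.02 N m at rest, 0.1 N m at a quarter turn) turns it back when the key is let go. The key has about 0.1 rad of play in the plug.
- key: Steel key with yellow plastic head, 81 long, 60 g, upright in its stand. Origin at its lower tip, z up to the head. From the tip: bit 5 thick (x), 20 wide (y), 14 high, rounded foot; neck 5 diameter up to 29; collar 20 diameter, 29 to 33; stem 9 diameter; head 10 thick (x), 34 wide (y), 47 to 81. A half turn leaves it the same. To go in, its x, y lie along the keyhole's x, y.
- key_collar (a point): Underside of the key's collar, on the key's axis, 29 above the tip; it lands on the lid when the key is fully in.
- key_stand: Wooden block fixed to the counter, 64 (x) x 72 (y) at the foot, 36 high, origin at the centre of its underside, start yaw varies. A slot in its top, 8 along x and 23 along y, 32 deep, holds the key upright, collar on top of the block, key tip 7 above the counter. The key's own axes are along the stand's, to within some play.
- mug: Speckled mug with a handle, 63 x 88 x 49 high, bystander; origin under its centre.
- spice_jar: Spice jar with red cap, 45 diameter, 108 high, bystander; origin under its centre.
- tin: Red tin can, 57 diameter, 72 high, bystander; origin under its centre.
- jigger: Steel double measuring cup, 45 diameter, 82 high, bystander; origin under its centre.
There are look-alikes about, which are no part of the job. There is more than one size of the key; the one meant has the size given above.

How it is judged:
On the way, in this order (a step that is already met when the one before it is completed fails the run):
1. the knob has clicked over and the shutter is off the keyhole (value of joint shutter_knob above 1.05 rad), for 0.2 s.
2. the key is pushed fully into the keyhole, not yet turned (z of key_collar in the frame of keyhole between -0.003 and 0.003 m and horizontal distance between key_collar and keyhole below 0.004 m and angle between key's own z axis and vertical below 0.15 rad and value of joint plug below 0.5 rad), for 0.1 s.
3. the key is turned a quarter and held (z of key_collar in the frame of keyhole between -0.003 and 0.003 m and horizontal distance between key_collar and keyhole below 0.004 m and angle between key's own z axis and vertical below 0.15 rad and value of joint plug above 1.2 rad and contact force between the fingers and key above 1 N), for 0.5 s.
At the end, for the whole second after the job is handed in: Shutter knob beyond 1.05 rad; key upright, its collar within 3 mm of the lid and 4 mm of the keyhole's centre; plug turned beyond 1.2 rad and still; the fingers still grip the key; mug, spice jar, tin and jigger within 40 mm of their places and upright (all of step 3 and value of joint shutter_knob above 1.05 rad and velocity of joint plug below 0.1 rad/s and distance of each of mug, spice_jar, tin, jigger from where it was at the start of the episode below 0.04 m and angle between each of mug, spice_jar, tin, jigger's own z axis and vertical below 0.3 rad); the arm keeps its last pose, push and grip.
It fails at once if a bystander (mug, spice jar, tin or jigger) is shoved away or knocked over (distance of any of mug, spice_jar, tin, jigger from where it was at the start of the episode above 0.04 m or angle between any of mug, spice_jar, tin, jigger's own z axis and vertical above 0.5 rad).
It also fails if it takes over 64 s, if anything falls off the work surface, if the arm or the gripper's body presses on something with over 40 N, if the wrist force passes 120 N, or if a joint passes its speed limit or range.

## Robot

A 6-joint arm with a two-finger parallel gripper is mounted at the origin on a cart in front of the work surface, level with it; the furniture and walls round the work are solid. World frame = base frame: x ahead of the robot, y to its left, z up, the work surface at z = 0. Lengths are in m, angles in rad, forces in N, time in s.
With the tool pointing down it reaches from about 0.35 to 0.775 m from the base axis. Payload 7.3 kg.
Tool frame: the origin (TCP) lies at the very end of the fingers, on their centre line; the grasp point (between the pads) lies 19 mm behind it; z points along the fingers, y is the line along which they close (so a half turn about z gives the same grasp; the last joint's range is limited). The gripper opens to 92 mm and grips with 3 to 60 N. Pads are 19 mm wide; open, the fingers measure 130 mm over their backs; the gripper's body (75 mm by 190 mm) begins 47 mm behind the grasp point.
Start: joints at [1.141, 0.342, 1.524, -0, 1.275, -0.146], TCP at [0.147, 0.504, 0.227] pointing down, gripper open.
Joint ranges: [-2.53, 2.53], [-0.77, 2.02], [0.04, 2.7], [-1, 4.14], [0.28, 2.66], [-3.11, 3.11]. Speed limits (rad/s): [2.57, 2.57, 3.14, 3.14, 3.14, 3.14].

## Interface

Orientations are given as [roll, pitch, yaw] about the fixed x, y, z axes, in that order (R = Rz(yaw) Ry(pitch) Rx(roll)).
In Python, from cell import robot, read_camera, get_calibration gives the robot as it stands. The module is installed in compiled form; this text tells all that it offers.
- The arm moves only by the tool send_rows, never from a script. Its argument "plan" is a list of rows, each a list of 2 entries, a list of its own where there are three numbers: the shift along the tool's x, y, z as a fraction of full scale, then the turn, a rotation vector about the tool's x, y, z as a fraction of full scale. A call has exactly 10 rows; each row shifts and turns the commanded pose from where the row before left it, along the tool's axes as they then stand; what a row does not reach is not made up. Full scale, the value 1, is 0.025 m for a shift and 90 degrees for a turn. A row lasts 1/8 s, in which the tool goes at most 62.5 mm and 10.7 degrees, less where a joint would pass 70% of its speed; a pose out of reach is approached as far as the arm can. A call with a number of a shift or a turn outside -1 to 1 is refused whole. A call with a gripper value outside its range is refused whole. "gripper" is the opening, from -1 (shut) to 1 (fully open), so that 0 is half open, set as the call begins (left out, the last holds). The fingers move at their own pace and stop on an object; "force" is the grip in N (left out, the last holds). Time passes only in rows, so rows that do not move let the fingers close, or fill a call up. It gives the time, the measured TCP pose, the force, the opening and the grip force at its end, in the units of the state.
- robot.observe(): the state, without advancing time (a new reading comes with each control period).
- read_camera(name): name is "side" or "top" or "wrist"; returns (picture, depth): 400x640x3 uint8, blue, green, red; 400x640 float32, m along the optical axis (not along the pixel's ray), 0 where there is no reading.
- get_calibration(name): a dict with "intrinsics" (3x3 intrinsics, pixels), "rvec" (rotation vector, rad) and "tvec" (3), from world to camera coordinates, as OpenCV has them. Camera axes: x right, y down, z forward; pixel columns grow to the right and rows downward; lengths in m; the calibration is good to about 2 mm. A picture is of the moment at which its call begins: read the wrist's pose just before it. get_calibration takes no time and is no camera call; for the wrist camera it gives the pose at the moment of the call.
- robot.hand_in(): hands the job in; it is judged then, once.
The state is a dict: "time": time; "qpos": joint angles; "qvel": joint speeds; "joint_efforts": joint torques, N m; "tool_pos": TCP position; "tool_rot": TCP orientation; "contact_force": force on the tool from outside, world axes, zero at the start; "torque": the same for the moment, N m; "opening": finger opening in m; "grip_force": force on a finger pad.
Only numpy, scipy, OpenCV 4.12 (cv2) and the standard library are available. Lean on these libraries where they do the work, as an engineer would, in place of code of your own. Each camera call takes 0.05 s, during which the arm holds its last target. There are 200 camera calls.

## Working session

There is one attempt and no reset: what is moved stays moved. The work goes in short steps, Python scripts to look and compute and a tool call to move; the robot and the scene stay as the last step left them, time stands still between calls to the robot, and variables do not carry over. Pictures are saved under pics/ and viewed, at most 10 in all, crops included, and the job is handed in when it is done.

Besides the shell and the picture viewer there is one more tool, called after "Emit:" as name([rows], argument=value, ...), one row to a line, values as JSON. send_rows: Moves the arm, as the interface text tells. Shift numbers are shares of 0.025 m and turn numbers shares of 90 degrees, none past 1 either way. Its arguments: {"type":"object","properties":{"plan":{"type":"array"},"gripper":{"type":"number"},"force":{"type":"number"}},"required":["plan"]}

```bash
mkdir -p pics
cat > h.py <<'E'
import numpy as np,cv2
from cell import robot,read_camera,get_calibration
def cal(n):
    c=get_calibration(n);K=np.array(c["intrinsics"]);R=cv2.Rodrigues(np.array(c["rvec"],float))[0];t=np.array(c["tvec"],float).ravel();return K,R,t
def cloud(d,K,R,t):
    v,u=np.mgrid[:400,:640]
    p=np.stack([(u-K[0,2])/K[0,0]*d,(v-K[1,2])/K[1,1]*d,d],-1)
    return (p-t)@R
def ray(u,v,z,K,R,t):
    d=np.linalg.inv(K)@np.array([u,v,1.]);d=R.T@d;o=-R.T@t
    return o+d*(z-o[2])/d[2]
def proj(P,K,R,t):
    q=K@(R@np.array(P,float)+t);return q[:2]/q[2]
E
python3 - <<'E'
from h import *
for n in("top","side"):
    im,d=read_camera(n);cv2.imwrite(f"pics/{n}0.png",im);np.savez(f"{n}0.npz",im=im,d=d)
    K,R,t=cal(n);print(n,-R.T@t,K[0,0])
print(robot.observe())
E
```

```text
top [ 0.43882676 -0.09802515  1.49893523] 504.9827439157077
side [0.34788775 0.82020789 0.69576441] 385.0696960505001
{'time': 0.1, 'qpos': array([ 1.14100492e+00,  3.42646373e-01,  1.52491472e+00, -2.29965035e-05,
        1.27537562e+00, -1.46013081e-01]), 'qvel': array([ 4.84739760e-05, -1.39080011e-03, -2.90977349e-03,  3.21256872e-04,
       -5.32689768e-04,  1.00851280e-03]), 'joint_efforts': array([ 1.56231221e-03, -4.31994867e+01, -2.44697142e+01,  7.19687738e-02,
        5.25408180e-02, -5.65272126e-05]), 'tool_pos': array([0.14683512, 0.50367971, 0.22612028]), 'tool_rot': array([-3.14025970e+00, -1.73795519e-04,  2.85782092e+00]), 'contact_force': array([0.46678988, 0.25634003, 0.29038888]), 'torque': array([-0.00372941,  0.02866161, -0.04716096]), 'grip_force': 0.0, 'opening': 0.09180458379517811}
```

View pics/top0.png

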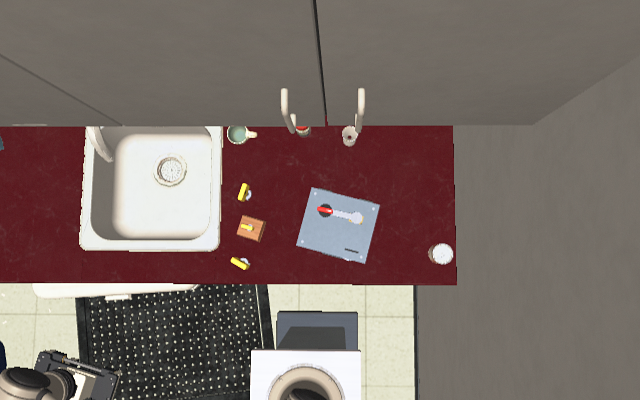

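View pics/side0.png

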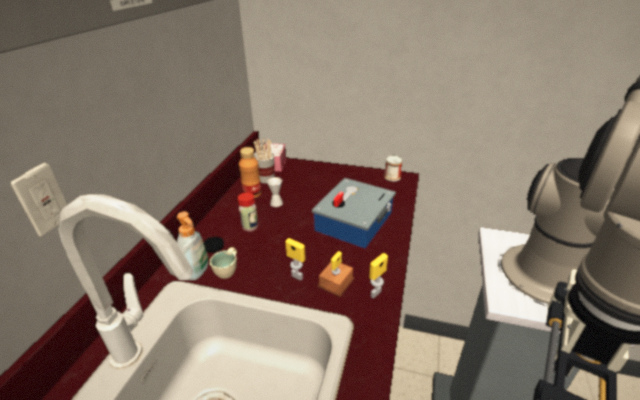

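Keys seen in top view: in the wooden stand (248,228); loose look-alikes at (244,192) and (240,264). The one in the stand is meant. Knob at (325,210), shutter disc at (356,218). The dark slot at (351,250) is a coin-slot look-alike.

Run:
```python
from h import *
z=np.load("top0.npz");im,d=z["im"],z["d"];K,R,t=cal("top");P=cloud(d,K,R,t)
hsv=cv2.cvtColor(im,cv2.COLOR_BGR2HSV)
def blobs(m,amin,name):
    n,l,s,c=cv2.connectedComponentsWithStats(m.astype(np.uint8))
    for i in range(1,n):
        if s[i,4]<amin: continue
        q=P[l==i]; zt=np.percentile(q[:,2],80)
        w=np.array([ray(u,v,zt,K,R,t)[:2] for v,u in np.argwhere(l==i)],np.float32)
        r=cv2.minAreaRect(w); print(name,c[i].round(1),s[i,4],"z",np.percentile(q[:,2],[5,50,95]).round(3),"mean",w.mean(0).round(4),np.round(r[0],4),np.round(r[1],4),round(r[2],1))
H,S,V=[hsv[...,i].astype(int) for i in range(3)]
roi=np.zeros(H.shape,bool);roi[125:285,222:456]=1
blobs(roi&(H>22)&(H<35)&(S>150)&(V>120),10,"yellow")
blobs(roi&(H>5)&(H<20)&(S>80)&(V>60),30,"wood")
blobs(roi&((H<5)|(H>175))&(S>170)&(V>140),10,"red")
lid=roi&(P[...,2]>.065)&(P[...,2]<.09); lid[:180]=0; lid[:,:290]=0; lid[:,400:]=0
blobs(lid,500,"lid")
cv2.imwrite("pics/crop.png",cv2.resize(im[175:280,225:390],None,fx=4.8,fy=4.8,interpolation=cv2.INTER_CUBIC))
```

```text
yellow [244.1 186.2] 12 z [0.11  0.114 0.117] mean [0.6146 0.1671] [0.6135 0.1658] [0.0222 0.0105] 19.5
yellow [238.1 263. ] 35 z [-0.003  0.111  0.116] mean [0.4036 0.1793] [0.4041 0.1787] [0.0463 0.0157] 60.0
wood [251.4 228. ] 483 z [0.001 0.035 0.041] mean [0.5025 0.158 ] [0.5027 0.1592] [0.0739 0.0633] 72.7
red [300.9 127.7] 24 z [0.093 0.104 0.109] mean [0.7823 0.0116] [0.7815 0.0114] [0.0283 0.0058] 89.9
red [323.5 209.5] 55 z [0.087 0.108 0.113] mean [ 0.5507 -0.0533] [ 0.5505 -0.0561] [0.0422 0.0129] 77.6
lid [338.  224.4] 4229 z [0.07  0.075 0.081] mean [ 0.5117 -0.0932] [ 0.5142 -0.0924] [0.1996 0.1736] 75.4
```

View pics/crop.png

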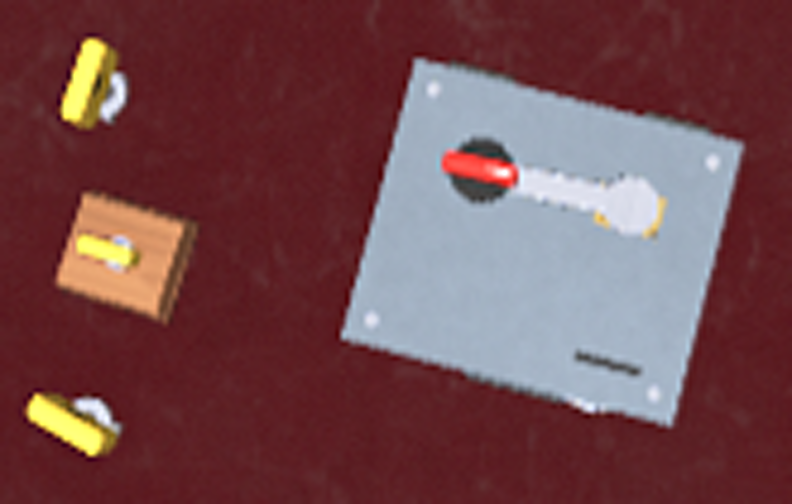

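Emit:
send_rows([
  [[0,0,0],[0,0,0.098]],
  [[0,0,0],[0,0,0.098]],
  [[0,0,0],[0,0,0.098]],
  [[0,0,0],[0,0,0.098]],
  [[0,0,0],[0,0,0.098]],
  [[0,0,0],[0,0,0.098]],
  [[0,0,0],[0,0,0.098]],
  [[0,0,0],[0,0,0.098]],
  [[0,0,0],[0,0,0.098]],
  [[0,0,0],[0,0,0.098]],
], gripper=1, force=40)

```text
time: 1.35
tool_pos: [0.1469, 0.5038, 0.2263]
tool_rot: [-3.141, 0.001, 1.313]
contact_force: [0.7, 0.5, -0.9]
opening: 0.0918
grip_force: 0.0
```

Emit:
send_rows([
  [[-0.8,0.97,0],[0,0,0]],
  [[-0.8,0.97,0],[0,0,0]],
  [[-0.8,0.97,0],[0,0,0]],
  [[-0.8,0.97,0],[0,0,0]],
  [[-0.8,0.97,0],[0,0,0]],
  [[-0.8,0.97,0],[0,0,0]],
  [[-0.8,0.97,0],[0,0,0]],
  [[-0.8,0.97,0],[0,0,0]],
  [[-0.8,0.97,0],[0,0,0]],
  [[-0.8,0.97,0],[0,0,0]],
])

```text
time: 2.6
tool_pos: [0.3322, 0.2488, 0.2265]
tool_rot: [-3.141, 0.0, 1.318]
contact_force: [-0.0, 1.0, 0.7]
opening: 0.0916
grip_force: 0.0
```

Run:
```python
from h import *
s=robot.observe();print(s["time"],s["tool_pos"],s["tool_rot"])
K,R,t=cal("wrist");print(-R.T@t,R.T,K)
for P in[(.505,.16,.088),(.551,-.056,.11),(.532,-.1435,.075)]:print(proj(P,K,R,t))
```

```text
2.6 [0.33218526 0.24883399 0.22652166] [-3.14122136e+00  2.46728907e-04  1.31846456e+00]
[0.35061096 0.32150213 0.38377552] [[ 9.68302516e-01 -2.39596146e-01 -7.05969210e-02]
 [-2.49779143e-01 -9.29707066e-01 -2.70656890e-01]
 [-7.86108616e-04  2.79711386e-01 -9.60083810e-01]] [[301.94794079   0.         317.91730114]
 [  0.         301.94794079 200.89875044]
 [  0.           0.           1.        ]]
[499.0848593  229.90085651]
[566.22697201 395.70853106]
[533.24739139 423.9398131 ]
```

Emit:
send_rows([
  [[-0.8,0.97,0],[0,0,0]],
  [[-0.8,0.97,0],[0,0,0]],
  [[-0.8,0.97,0],[0,0,0]],
  [[-0.8,0.97,0],[0,0,0]],
  [[-0.8,0.97,0],[0,0,0]],
  [[-0.8,0.97,0],[0,0,0]],
  [[-0.8,0.97,0],[0,0,0]],
  [[-0.8,0.97,0],[0,0,0]],
  [[-0.8,0.97,0],[0,0,0]],
  [[-0.6,0.9,0],[0,0,0]],
])

```text
time: 3.85
tool_pos: [0.5166, -0.0002, 0.2263]
tool_rot: [-3.141, 0.0, 1.318]
contact_force: [0.7, 1.1, -0.4]
opening: 0.0913
grip_force: 0.0
```

Run:
```python
from h import *
s=robot.observe();print(s["time"],s["tool_pos"],s["tool_rot"])
K,R,t=cal("wrist");im,d=read_camera("wrist");np.savez("w1.npz",im=im,d=d,K=K,R=R,t=t)
cv2.imwrite("pics/w1.png",im)
for P in[(.505,.16,.088),(.551,-.056,.11),(.532,-.1435,.075)]:print(proj(P,K,R,t))
```

```text
3.85 [ 5.16619623e-01 -1.51616295e-04  2.26323454e-01] [-3.14073912e+00  2.48875360e-06  1.31785666e+00]
[259.49985671  20.39698255]
[366.67423022 240.76920594]
[361.64681952 298.95286656]
```

View pics/w1.png

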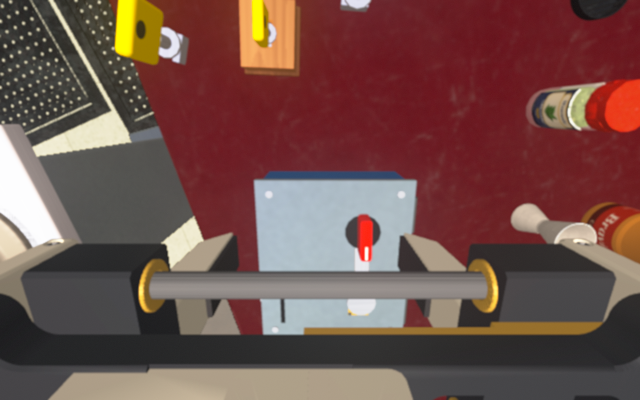

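Wrist view: knob bar at (366,240), disc at (361,303), stand with key at (268,30); gripper hides the middle strip.

```bash
cat > m.py <<'E'
from h import *
def blobs(m,P,K,R,t,amin,name,zt,dz=.004):
    m=m&(abs(P[...,2]-zt)<dz)
    n,l,s,c=cv2.connectedComponentsWithStats(m.astype(np.uint8))
    for i in range(1,n):
        if s[i,4]<amin: continue
        w=np.array([ray(u,v,zt,K,R,t)[:2] for v,u in np.argwhere(l==i)],np.float32)
        r=cv2.minAreaRect(w); e,V=np.linalg.eigh(np.cov(w.T));a=np.degrees(np.arctan2(V[1,1],V[0,1]))%180
        print(name,c[i].round(1),s[i,4],"z",np.median(P[l==i][:,2]).round(4),"mean",w.mean(0).round(4),"rect",np.round(r[0],4),np.round(r[1],4),round(r[2],1),"pca",a.round(1))
E
python3 - <<'E'
from m import *
z=np.load("w1.npz");im,d,K,R,t=[z[k] for k in("im","d","K","R","t")];P=cloud(d,K,R,t)
H,S,V=[a.astype(int) for a in cv2.split(cv2.cvtColor(im,cv2.COLOR_BGR2HSV))]
red=((H<6)|(H>174))&(S>150)&(V>120)
red[:190]=0;red[:,:340]=0;red[:,390:]=0
blobs(red,P,K,R,t,15,"redtop",.1095)
yel=(H>20)&(H<35)&(S>150)&(V>100);blobs(yel,P,K,R,t,15,"yel",.088,.01)
wood=(H>4)&(H<22)&(S>80)&(V>60);blobs(wood,P,K,R,t,80,"wood",.036)
lid=(abs(P[...,2]-.075)<.004)&(S<110);lid[:160]=0
u=np.arange(640)
# far-left edge (box +y): first lid row per column, and side edges
def line(pts,zz):
    w=np.array([ray(a,b,zz,K,R,t)[:2] for a,b in pts],np.float32);l=cv2.fitLine(w,cv2.DIST_HUBER,0,.001,.001).ravel();return l
top=[(c,np.argmax(lid[:,c])-.5) for c in range(270,405)]
L=[(np.argmax(lid[r,200:])+200-.5,r) for r in range(185,230)]
Rt=[(500-np.argmax(lid[r,:500][::-1])-.5,r) for r in range(185,230)]
for nme,p in(("+y edge",top),("-x edge",L),("+x edge",Rt)):
    l=line(p,.075);print(nme,l.round(4),np.degrees(np.arctan2(l[1],l[0])).round(2))
br=(H>15)&(H<30)&(S>90)&(V>80);br[:290]=0;br[325:]=0;br[:,:340]=0;br[:,390:]=0
blobs(br,P,K,R,t,3,"brass",.075,.01)
wh=(S<30)&(V>200);wh[:250]=0;wh[330:]=0;wh[:,:340]=0;wh[:,390:]=0;blobs(wh,P,K,R,t,30,"disc",.0795,.01)
E
```

```text
redtop [364.8 237. ] 403 z 0.1082 mean [ 0.5501 -0.052 ] rect [ 0.5495 -0.0553] [0.0426 0.0117] 77.7 pca 75.8
yel [148.5  32.8] 719 z 0.0882 mean [0.4077 0.1751] rect [0.4074 0.1751] [0.0487 0.0138] 57.0 pca 60.3
yel [257.6  20.2] 493 z 0.0867 mean [0.5034 0.1605] rect [0.5037 0.16  ] [0.032  0.0105] 72.0 pca 72.8
wood [267.7  35.4] 2782 z 0.0352 mean [0.5036 0.1598] rect [0.5022 0.1618] [0.0627 0.0562] 74.2 pca 44.6
wood [605.6 228.4] 170 z 0.0357 mean [ 0.8432 -0.1481] rect [ 0.844  -0.1511] [0.0435 0.0155] 69.8 pca 68.8
+y edge [ 0.9682 -0.2501  0.5134  0.0104] -14.48
-x edge [ 0.2558  0.9667  0.4455 -0.0013] 75.18
+x edge [ 0.2365  0.9716  0.6088 -0.0474] 76.32
brass [350.5 312.3] 15 z 0.0754 mean [ 0.5152 -0.158 ] rect [ 0.5153 -0.1583] [0.0024 0.0092] 33.3 pca 123.1
disc [359.9 263.2] 196 z 0.0786 mean [ 0.5398 -0.095 ] rect [ 0.5425 -0.0917] [0.0251 0.0168] 77.4 pca 110.0
disc [361.2 305.7] 396 z 0.0785 mean [ 0.5296 -0.1492] rect [ 0.5293 -0.1509] [0.0217 0.0338] 75.6 pca 163.5
```

Emit:
send_rows([
  [[-0.6,0.6,0.2],[0,0,0]],
  [[-0.6,0.6,0.5],[0,0,0]],
  [[-0.6,0.64,0.8],[0,0,0]],
  [[0,0,0.9],[0,0,0]],
  [[0,0,0.9],[0,0,0]],
  [[0,0,0.9],[0,0,0]],
  [[0,0,0.8],[0,0,0]],
  [[0,0,0.6],[0,0,0]],
  [[0,0,0],[0,0,0]],
  [[0,0,0],[0,0,0]],
])

```text
time: 5.15
tool_pos: [0.55, -0.0544, 0.0872]
tool_rot: [3.141, -0.0, 1.318]
contact_force: [0.0, -0.3, 0.9]
opening: 0.092
grip_force: 0.0
```

Emit:
send_rows([
  [[0,0,0],[0,0,0]],
  [[0,0,0],[0,0,0]],
  [[0,0,0],[0,0,0]],
  [[0,0,0],[0,0,0]],
  [[0,0,0],[0,0,0]],
  [[0,0,0],[0,0,0]],
  [[0,0,0],[0,0,0]],
  [[0,0,0],[0,0,0]],
  [[0,0,0],[0,0,0]],
  [[0,0,0],[0,0,0]],
], gripper=-1, force=20)

```text
time: 6.4
tool_pos: [0.5512, -0.0546, 0.0868]
tool_rot: [3.138, -0.0, 1.318]
contact_force: [5.7, -0.9, -3.9]
opening: 0.0121
grip_force: 19.9
```

Emit:
send_rows([
  [[0,0.06,0],[0,0,0.04]],
  [[0,0,0],[0,0,0.08]],
  [[0,0,0],[0,0,0.08]],
  [[0,0,0],[0,0,0.08]],
  [[0,0,0],[0,0,0.08]],
  [[0,0,0],[0,0,0.08]],
  [[0,0,0],[0,0,0.08]],
  [[0,0,0],[0,0,0.08]],
  [[0,0,0],[0,0,0.08]],
  [[0,0,0],[0,0,0.08]],
])

```text
time: 7.65
tool_pos: [0.5531, -0.0568, 0.0868]
tool_rot: [3.138, -0.004, 0.12]
contact_force: [6.5, -8.6, -5.9]
opening: 0.0116
grip_force: 20.0
```

Emit:
send_rows([
  [[0,0,0],[0,0,0]],
  [[0,0,0],[0,0,0]],
  [[0,0,0],[0,0,0]],
  [[0,0,0],[0,0,0]],
  [[0,0,-0.5],[0,0,0]],
  [[0,0,-1],[0,0,0]],
  [[0,0,-1],[0,0,0]],
  [[0,0,-1],[0,0,0]],
  [[0,0,-1],[0,0,0]],
  [[0,0,-0.5],[0,0,0]],
], gripper=1)

```text
time: 8.9
tool_pos: [0.5516, -0.0546, 0.2139]
tool_rot: [3.141, -0.003, 0.125]
contact_force: [-0.9, 0.3, 0.2]
opening: 0.0919
grip_force: 0.0
```

Run:
```python
from h import *
s=robot.observe();print(s["time"],s["tool_pos"],s["tool_rot"])
K,R,t=cal("wrist");im,d=read_camera("wrist");np.savez("w2.npz",im=im,d=d,K=K,R=R,t=t)
cv2.imwrite("pics/w2.png",im)
for P in[(.505,.16,.088),(.551,-.056,.11),(.5275,-.1431,.075)]:print(proj(P,K,R,t))
```

```text
8.9 [ 0.55161461 -0.05462534  0.21392815] [ 3.14063385e+00 -2.90847375e-03  1.24799043e-01]
[ 96.03219827 212.87747619]
[318.89889628 200.7319946 ]
[398.74095319 222.88038234]
```

View pics/w2.png

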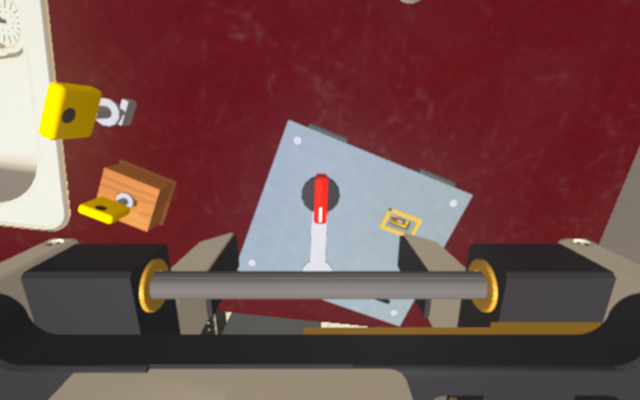

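Shutter is swung off: knob at (320,200), open keyhole frame at (400,222). Measuring keyhole and a crop of it.

Run:
```python
from m import *
z=np.load("w2.npz");im,d,K,R,t=[z[k] for k in("im","d","K","R","t")];P=cloud(d,K,R,t)
H,S,V=[a.astype(int) for a in cv2.split(cv2.cvtColor(im,cv2.COLOR_BGR2HSV))]
br=(H>15)&(H<35)&(S>90)&(V>80);br[:195]=0;br[250:]=0;br[:,:370]=0;br[:,430:]=0
br2=cv2.morphologyEx(br.astype(np.uint8),cv2.MORPH_CLOSE,np.ones((9,9)))>0
P2=P.copy();P2[...,2]=.0755
blobs(br2,P2,K,R,t,50,"brass",.0755)
print(P[200:245,380:422,2][br[200:245,380:422]].mean())
cv2.imwrite("pics/kh.png",cv2.resize(im[200:245,375:425],None,fx=12,fy=12,interpolation=cv2.INTER_CUBIC))
red=((H<6)|(H>174))&(S>150)&(V>120);red[:170]=0;red[230:]=0;red[:,:300]=0;red[:,340:]=0
blobs(red,P,K,R,t,15,"redtop",.1095)
```

```text
brass [400.  222.7] 747 z 0.0755 mean [ 0.528  -0.1442] rect [ 0.5273 -0.1446] [0.0376 0.0247] 74.7 pca 82.8
0.07713550391367147
redtop [320.3 196.8] 488 z 0.1083 mean [ 0.5545 -0.0568] rect [ 0.5517 -0.0573] [0.0422 0.0116] 6.9 pca 5.5
```

View pics/kh.png

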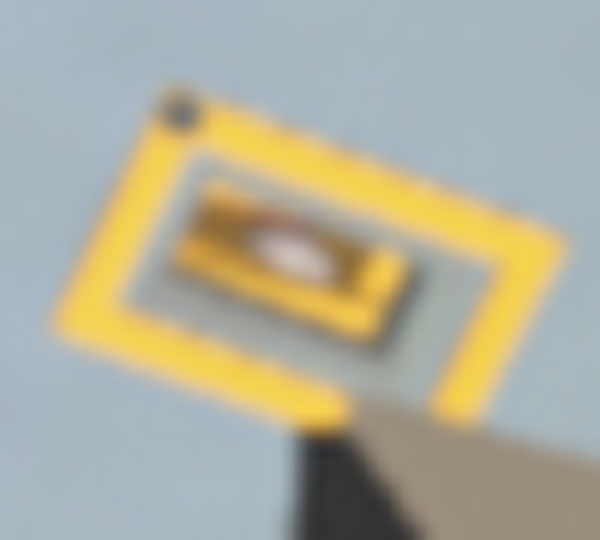

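Brass frame around (400,222); inside, the wafer looks slightly clockwise. I'll look straight down into it from closer.

Emit:
send_rows([
  [[-0.63,0.49,0.3],[0,0,0]],
  [[-0.63,0.49,0.4],[0,0,0]],
  [[-0.63,0.49,0.6],[0,0,0]],
  [[-0.63,0.49,0.7],[0,0,0]],
  [[-0.63,0.49,0.8],[0,0,0]],
  [[-0.63,0.49,0.8],[0,0,0]],
  [[-0.6,0.47,0.8],[0,0,0]],
  [[0,0,0.16],[0,0,0]],
  [[0,0,0],[0,0,0]],
  [[0,0,0],[0,0,0]],
])

```text
time: 10.2
tool_pos: [0.4539, -0.1525, 0.0984]
tool_rot: [3.141, -0.001, 0.125]
contact_force: [-0.6, -0.1, 0.8]
opening: 0.0918
grip_force: 0.0
```

Run:
```python
from m import *
s=robot.observe();print(s["time"],s["tool_pos"],s["tool_rot"])
K,R,t=cal("wrist");im,d=read_camera("wrist");np.savez("w3.npz",im=im,d=d,K=K,R=R,t=t)
p=proj((.5278,-.1444,.075),K,R,t);print(p);c,r=np.round(p).astype(int)
H,S,V=[a.astype(int) for a in cv2.split(cv2.cvtColor(im,cv2.COLOR_BGR2HSV))]
br=(H>15)&(H<35)&(S>90)&(V>80);m=np.zeros_like(br);m[r-40:r+40,c-45:c+45]=1;br&=m
P=cloud(d,K,R,t);P[...,2]=.0755
br2=cv2.morphologyEx(br.astype(np.uint8),cv2.MORPH_CLOSE,np.ones((15,15)))>0
blobs(br2,P,K,R,t,50,"brass",.0755)
for k,zz in((5,.0755),):
    pass
cv2.imwrite("pics/kh2.png",cv2.resize(im[r-30:r+30,c-40:c+40],None,fx=10,fy=10,interpolation=cv2.INTER_CUBIC))
D=cloud(d,K,R,t)[...,2];print((D[r-20:r+20:2,c-26:c+26:2]*1000).round().astype(int))
```

```text
10.2 [ 0.45389644 -0.15251601  0.09836378] [ 3.14091352e+00 -1.33318672e-03  1.25404108e-01]
[319.35836386 114.01891025]
brass [319.6 114.1] 2798 z 0.0755 mean [ 0.5277 -0.1446] rect [ 0.5274 -0.1447] [0.0378 0.0239] 75.5 pca 78.3
[[ 74  75  74  74  74  75  74  74  76  75  75  76  75  75  75  76  74  75
   74  75  73  75  75  74  74  74]
 [ 75  74  75  74  75 256  74  74  74  73  75  76  75  75  75  75  75  74
   75  73  74  75  73  76  75  74]
 [ 75  75  74  74  74  72  73  72  73  75  74  74  74  74  75  75  75  76
   74  76  75  76  74  75  75  75]
 [ 75  75  74  74  73  73  69  72  72  72  74  72  74  74  74  75  76  77
   75  75  74  74  76  75  76  74]
 [ 76  76  74  74  74  71  67  65  66  73  72  72  73  73  73  74  73  73
   74  76  74  75  75  75  75  76]
 [ 75  76  74  73  73  70  66  66  66  66  66  65  71  73  72  75  73  74
   74  75  75  76  76  75  75  76]
 [ 75  74  75  73  72  67  -2  57  66  66  66  65  66  66  72  73  74  73
   72  73  74  76  75  76  75  74]
 [ 74  74  73  72  72  50   0   0  59  59  59  60  66  66  65  66  70  71
   73  74  73  74  74  76  75  7
[... 611 characters left out ...]
57  56  55
   55  -1   0  48  74  72  73  74]
 [ 75  76  75  74  74  73  73  74  73  74  73  73  68  66  66  66  67  67
   57  55  -2  55  73  74  75  74]
 [ 76  76  74  75  77  76  74  74  75  74  74  72  72  72  73  65  66  66
   65  66  66  68  73  73  75  74]
 [ 75  75  76  76  76  75 256  75  75  74  75  74  74  74  72  73  72  66
   66  67  66  72  73  74  74  75]
 [ 73  74  75  76  75  74  74  75  76  75  75  73  74  76  75  75  73  74
   73  72  67  72  73  74  74  75]
 [ 75  74  74  75  74  75  75  75  75  76  75  74  75  75  73  73  74  74
   74  72  71  74  74  73  74  76]
 [ 73  73  73  74  74  74  73  75  75  75  76  76  76  75  74  76  74  74
   74  73  73  74  73  74  75  76]]
```

View pics/kh2.png

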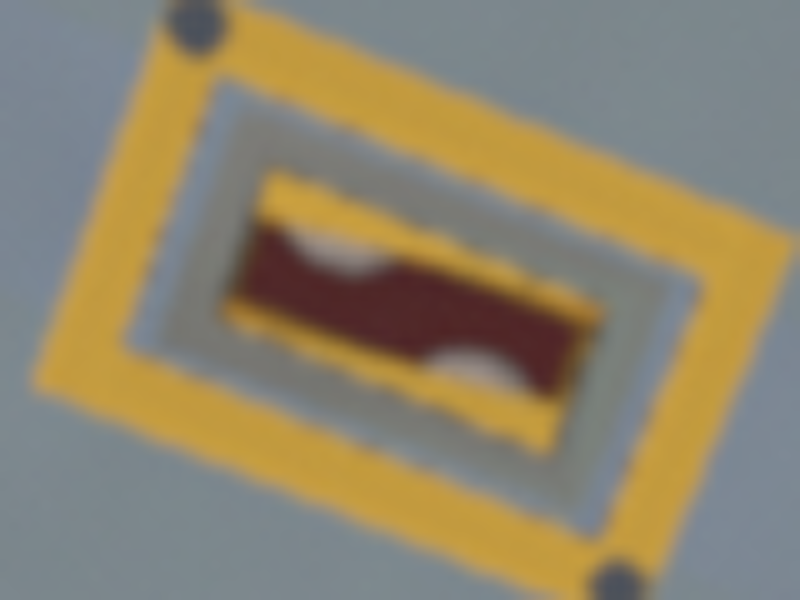

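Looking straight down: the wafer slot (edges (265,220)-(595,325) in the crop, ~17°) lies about 5° counter-clockwise of the keyhole frame (~22°). So I go in at +5° yaw. Next, on to the key.

Emit:
send_rows([
  [[0,0,-0.4],[0,0,0]],
  [[0,0,-0.6],[0,0,-0.07]],
  [[0,0,-0.6],[0,0,-0.08]],
  [[0,0,-0.6],[0,0,-0.08]],
  [[0,0,-0.6],[0,0,-0.08]],
  [[0,0,-0.6],[0,0,-0.08]],
  [[0,0,-0.6],[0,0,-0.08]],
  [[0,0,-0.3],[0,0,-0.08]],
  [[0,0,0],[0,0,-0.08]],
  [[0,0,0],[0,0,-0.096]],
], gripper=0.1)

```text
time: 11.5
tool_pos: [0.4532, -0.1526, 0.2064]
tool_rot: [3.14, 0.0, 1.27]
contact_force: [-0.1, 0.2, 0.8]
opening: 0.0506
grip_force: 0.0
```

Emit:
send_rows([
  [[0.95,-0.18,0],[0,0,0]],
  [[0.95,-0.18,0],[0,0,0]],
  [[0.95,-0.18,0],[0,0,0]],
  [[0.95,-0.18,0],[0,0,0]],
  [[0.95,-0.18,0],[0,0,0]],
  [[0.95,-0.18,0],[0,0,0]],
  [[0.95,-0.18,0],[0,0,0]],
  [[0.95,-0.18,0],[0,0,0]],
  [[0.95,-0.2,0],[0,0,0]],
  [[0.5,-0.2,0],[0,0,0]],
])

```text
time: 12.75
tool_pos: [0.4774, 0.078, 0.206]
tool_rot: [3.14, -0.0, 1.266]
contact_force: [-1.2, 0.3, -0.1]
opening: 0.0507
grip_force: 0.0
```

Run:
```python
from m import *
s=robot.observe();print(s["time"],s["tool_pos"],s["tool_rot"])
K,R,t=cal("wrist");im,d=read_camera("wrist");np.savez("w4.npz",im=im,d=d,K=K,R=R,t=t);P=cloud(d,K,R,t)
H,S,V=[a.astype(int) for a in cv2.split(cv2.cvtColor(im,cv2.COLOR_BGR2HSV))]
cv2.imwrite("pics/w4.png",im)
yel=(H>20)&(H<35)&(S>150)&(V>100);blobs(yel,P,K,R,t,15,"yel",.088,.004)
wood=(H>4)&(H<20)&(S>80)&(V>60);blobs(wood,P,K,R,t,80,"wood",.036)
```

```text
12.75 [0.47737551 0.07796469 0.2060315 ] [ 3.14048367e+00 -4.84991746e-04  1.26626619e+00]
yel [415.4  54.3] 131 z 0.0881 mean [0.5911 0.17  ] rect [0.5947 0.1681] [0.0116 0.0451] 56.8 pca 154.9
yel [316.8  95.8] 441 z 0.0868 mean [0.5029 0.1633] rect [0.5026 0.1631] [0.0327 0.0094] 72.8 pca 73.6
yel [209.8 115. ] 168 z 0.0881 mean [0.4085 0.1763] rect [0.408  0.1757] [0.0465 0.0045] 62.3 pca 60.7
wood [316.6  98. ] 2977 z 0.0352 mean [0.5027 0.1638] rect [0.5024 0.1628] [0.0634 0.056 ] 72.6 pca 71.4
```

View pics/w4.png

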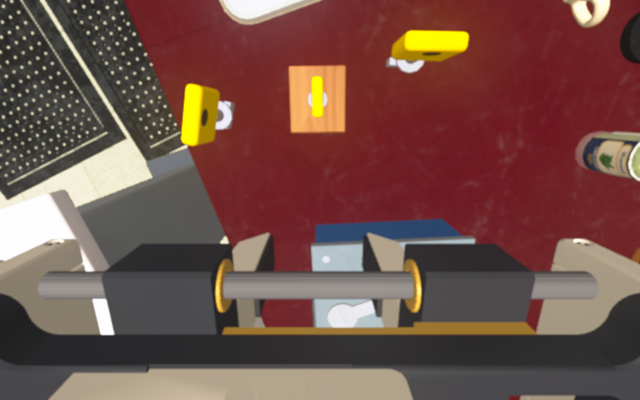

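Key in the stand at (317,96), head 33 mm long, so the right size; loose larger keys at (430,45) and (205,115).

Emit:
send_rows([
  [[0.9,-0.06,0],[0,0,0]],
  [[0.9,0,0],[0,0,0]],
  [[0.9,0,0.2],[0,0,0]],
  [[0.86,0,0.6],[0,0,0]],
  [[0,0,0.95],[0,0,0]],
  [[0,0,0.95],[0,0,0]],
  [[0,0,0.95],[0,0,0]],
  [[0,0,0.95],[0,0,0]],
  [[0,0,0.8],[0,0,0]],
  [[0,0,0.5],[0,0,0]],
])

```text
time: 14.05
tool_pos: [0.502, 0.162, 0.0562]
tool_rot: [-3.14, 0.001, 1.265]
contact_force: [0.9, -0.2, -0.0]
opening: 0.0507
grip_force: 0.0
```

Emit:
send_rows([
  [[0,0,0],[0,0,0]],
  [[0,0,0],[0,0,0]],
  [[0,0,0],[0,0,0]],
  [[0,0,0],[0,0,0]],
  [[0,0,0],[0,0,0]],
  [[0,0,0],[0,0,0]],
  [[0,0,0],[0,0,0]],
  [[0,0,0],[0,0,0]],
  [[0,0,0],[0,0,0]],
  [[0,0,0],[0,0,0]],
], gripper=-1, force=50)

```text
time: 15.3
tool_pos: [0.5028, 0.1622, 0.0581]
tool_rot: [3.141, -0.0, 1.265]
contact_force: [-0.0, -0.2, 4.8]
opening: 0.0101
grip_force: 50.0
```

Emit:
send_rows([
  [[0,0,-0.6],[0,0,0]],
  [[0,0,-0.9],[0,0,0]],
  [[0,0,-1],[0,0,0]],
  [[0,0,-1],[0,0,0]],
  [[0,0,-1],[0,0,0]],
  [[0,0,-1],[0,0,0]],
  [[0,0,-0.5],[0,0,-0.088]],
  [[-0.92,0,0],[0,0,0]],
  [[-0.92,0,0],[0,0,0]],
  [[-0.92,0,0],[0,0,0]],
])

```text
time: 16.55
tool_pos: [0.4906, 0.0935, 0.2082]
tool_rot: [-3.141, -0.0, 1.403]
contact_force: [-0.4, -0.2, 0.5]
opening: 0.0093
grip_force: 50.0
```

Emit:
send_rows([
  [[-0.92,0.3,0],[0,0,0]],
  [[-0.92,0.3,0],[0,0,0]],
  [[-0.92,0.3,0],[0,0,0]],
  [[-0.92,0.3,0],[0,0,0]],
  [[-0.92,0.3,0],[0,0,0]],
  [[-0.92,0.3,0],[0,0,0]],
  [[-0.92,0.3,0.3],[0,0,0]],
  [[-0.92,0.3,0.6],[0,0,0]],
  [[-0.92,0.3,0.6],[0,0,0]],
  [[-0.92,0.33,0.6],[0,0,0]],
])

```text
time: 17.8
tool_pos: [0.5273, -0.1459, 0.1553]
tool_rot: [-3.141, -0.0, 1.403]
contact_force: [0.7, 0.7, -1.1]
opening: 0.0096
grip_force: 50.0
```

Run:
```python
from m import *
s=robot.observe();print(s["time"],s["tool_pos"],s["tool_rot"],s["contact_force"],s["opening"])
im,d=read_camera("wrist");im2,d2=read_camera("side");K,R,t=cal("side")
p=proj([*s["tool_pos"][:2],.13],K,R,t).astype(int);print(p)
a=cv2.resize(im2[p[1]-40:p[1]+40,p[0]-50:p[0]+50],(500,400),interpolation=cv2.INTER_CUBIC)
b=cv2.resize(im[180:400,180:460],(280,220))
o=np.zeros((400,780,3),np.uint8);o[:,:500]=a;o[:220,500:]=b;cv2.imwrite("pics/g.png",o)
```

```text
17.8 [ 0.52726202 -0.1459086   0.15526484] [-3.14140159e+00 -2.69276893e-04  1.40321703e+00] [ 0.67319795  0.73799661 -1.05020812] 0.009575069541089234
[352 174]
```

View pics/g.png

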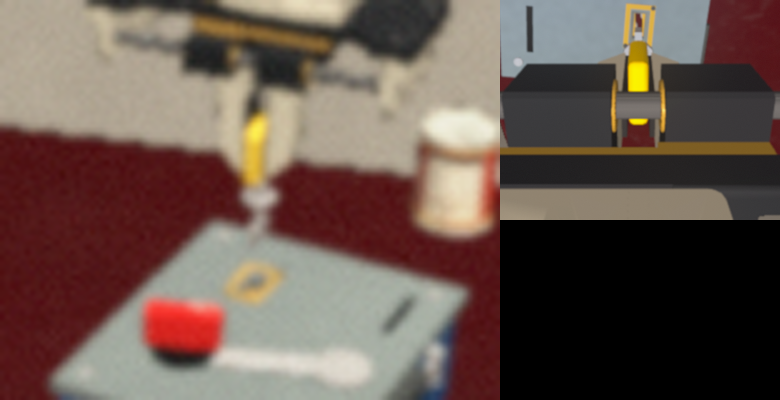

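Key is held upright above the keyhole (collar visible, keyhole at (255,282) in the crop). Lowering.

Emit:
send_rows([
  [[0.02,0.01,0.2],[0,0,0]],
  [[0,0,0.2],[0,0,0]],
  [[0,0,0.2],[0,0,0]],
  [[0,0,0.2],[0,0,0]],
  [[0,0,0.2],[0,0,0]],
  [[0,0,0.2],[0,0,0]],
  [[0,0,0.2],[0,0,0]],
  [[0,0,0],[0,0,0]],
  [[0,0,0],[0,0,0]],
  [[0,0,0],[0,0,0]],
])

```text
time: 19.15
tool_pos: [0.5279, -0.1449, 0.1204]
tool_rot: [3.141, 0.0, 1.403]
contact_force: [0.4, -0.5, -1.4]
opening: 0.0097
grip_force: 50.0
```

Emit:
send_rows([
  [[0,0,0.05],[0,0,0]],
  [[0,0,0.05],[0,0,0]],
  [[0,0,0.05],[0,0,0]],
  [[0,0,0.05],[0,0,0]],
  [[0,0,0.05],[0,0,0]],
  [[0,0,0.05],[0,0,0]],
  [[0,0,0],[0,0,0]],
  [[0,0,0],[0,0,0]],
  [[0,0,0],[0,0,0]],
  [[0,0,0],[0,0,0]],
])

```text
time: 20.4
tool_pos: [0.5278, -0.1449, 0.1127]
tool_rot: [3.142, -0.0, 1.403]
contact_force: [-0.4, -0.5, -0.5]
opening: 0.0096
grip_force: 50.0
```

Emit:
send_rows([
  [[0,0,0.04],[0,0,0]],
  [[0,0,0],[0,0,0]],
  [[0,0,0],[0,0,0.02]],
  [[0,0,0],[0,0,0.02]],
  [[0,0,0],[0,0,0.015]],
  [[0,0,0],[0,0,0]],
  [[0,0,0.05],[0,0,0]],
  [[0,0,0.05],[0,0,0]],
  [[0,0,0],[0,0,0]],
  [[0,0,0],[0,0,0]],
])

```text
time: 21.65
tool_pos: [0.5278, -0.1449, 0.1098]
tool_rot: [3.141, 0.0, 1.317]
contact_force: [-1.0, 0.9, 5.2]
opening: 0.0096
grip_force: 50.0
```

Emit:
send_rows([
  [[0,0,0.05],[0,0,0]],
  [[0,0,0.05],[0,0,0]],
  [[0,0,0.05],[0,0,0]],
  [[0,0,0.05],[0,0,0]],
  [[0,0,0.05],[0,0,0]],
  [[0,0,0],[0,0,0]],
  [[0,0,0],[0,0,0]],
  [[0,0,0],[0,0,0]],
  [[0,0,0],[0,0,0]],
  [[0,0,0],[0,0,0]],
])

```text
time: 22.9
tool_pos: [0.5279, -0.145, 0.1038]
tool_rot: [3.141, 0.0, 1.317]
contact_force: [-2.2, 0.9, 7.1]
opening: 0.0094
grip_force: 50.0
```

Emit:
send_rows([
  [[0,0,0.05],[0,0,0]],
  [[0,0,0.05],[0,0,0]],
  [[0,0,0.05],[0,0,0]],
  [[0,0,0.05],[0,0,0]],
  [[0,0,0.05],[0,0,0]],
  [[0,0,0.05],[0,0,0]],
  [[0,0,0],[0,0,0]],
  [[0,0,0],[0,0,0]],
  [[0,0,0],[0,0,0]],
  [[0,0,0],[0,0,0]],
])

```text
time: 24.15
tool_pos: [0.5279, -0.1449, 0.097]
tool_rot: [3.14, 0.0, 1.317]
contact_force: [-5.0, 2.4, 15.1]
opening: 0.0095
grip_force: 50.0
```

Emit:
send_rows([
  [[0,0,0.04],[0,0,0]],
  [[0,0,0.04],[0,0,0]],
  [[0,0,0],[0,0,0]],
  [[0,0,0],[0,0,0]],
  [[0,0,0],[0,0,0]],
  [[0,0,0],[0,0,0]],
  [[0,0,0],[0,0,0]],
  [[0,0,0],[0,0,0]],
  [[0,0,0],[0,0,0]],
  [[0,0,0],[0,0,0]],
])

```text
time: 25.4
tool_pos: [0.528, -0.1449, 0.0969]
tool_rot: [3.139, 0.0, 1.317]
contact_force: [-9.7, 3.5, 30.7]
opening: 0.0096
grip_force: 50.0
```

Emit:
send_rows([
  [[0,0,-0.06],[0,0,0]],
  [[0,0,0],[0,0,0.1]],
  [[0,0,0],[0,0,0.1]],
  [[0,0,0],[0,0,0.1]],
  [[0,0,0],[0,0,0.1]],
  [[0,0,0],[0,0,0.1]],
  [[0,0,0],[0,0,0.1]],
  [[0,0,0],[0,0,0.1]],
  [[0,0,0],[0,0,0.1]],
  [[0,0,0],[0,0,0.1]],
], force=60)

```text
time: 26.65
tool_pos: [0.528, -0.1448, 0.097]
tool_rot: [3.141, -0.002, -0.102]
contact_force: [-4.7, 4.0, 19.3]
opening: 0.0097
grip_force: 60.0
```

Emit:
send_rows([
  [[0,0,0],[0,0,0.07]],
  [[0,0,0],[0,0,0.07]],
  [[0,0,0],[0,0,0]],
  [[0,0,0],[0,0,0]],
  [[0,0,0],[0,0,0]],
  [[0,0,0],[0,0,0]],
  [[0,0,0],[0,0,0]],
  [[0,0,0],[0,0,0]],
  [[0,0,0],[0,0,0]],
  [[0,0,0],[0,0,0]],
])

```text
time: 27.9
tool_pos: [0.5282, -0.1445, 0.097]
tool_rot: [-3.141, -0.002, -0.317]
contact_force: [-5.3, 3.9, 19.1]
opening: 0.0101
grip_force: 60.0
```

Run:
```python
from m import *
s=robot.observe();print({k:np.round(v,4) for k,v in s.items()})
im,d=read_camera("wrist");im2,d2=read_camera("side");K,R,t=cal("side")
p=proj([*s["tool_pos"][:2],.1],K,R,t).astype(int)
a=cv2.resize(im2[p[1]-40:p[1]+60,p[0]-60:p[0]+65],(500,400),interpolation=cv2.INTER_CUBIC)
b=cv2.resize(im[180:400,180:460],(280,220))
o=np.zeros((400,780,3),np.uint8);o[:,:500]=a;o[:220,500:]=b;cv2.imwrite("pics/g2.png",o)
```

```text
{'time': np.float64(27.9), 'qpos': array([-4.0740e-01,  5.1730e-01,  1.6364e+00,  9.0000e-04,  9.8610e-01,
        1.4795e+00]), 'qvel': array([ 0.    ,  0.0004,  0.    , -0.0021, -0.0002,  0.0007]), 'joint_efforts': array([ -1.3881, -38.3444, -18.3175,  -0.3882,  -2.1073,   0.0726]), 'tool_pos': array([ 0.5282, -0.1445,  0.097 ]), 'tool_rot': array([-3.141e+00, -1.900e-03, -3.166e-01]), 'contact_force': array([-5.2688,  3.9467, 19.1022]), 'torque': array([0.7723, 1.1395, 0.0843]), 'grip_force': np.float64(60.0084), 'opening': np.float64(0.0101)}
```

View pics/g2.png

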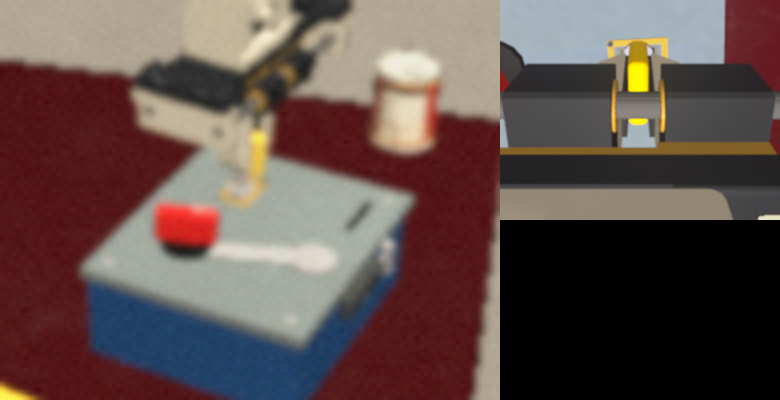

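Collar is on the lid, the key is turned about 94°, the 0.084 N·m reaction matches the spring, and the shutter stays off.

```bash
python3 -c "
from cell import robot
print(robot.hand_in())"
```

```text
the job is handed in; nothing more can be done
None
```

I handed the job in at about 28 s: the shutter is off the keyhole, and the key is fully in, turned about 94° clockwise and still gripped at 60 N. The hand-in call gave no verdict. I never moved the arm near the mug, spice jar, tin or jigger.

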